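Hold a spring clamp open astride the viewing card

ROBOT

A 6-joint arm with a two-finger parallel gripper is mounted at the origin on the work surface. World frame = base frame: x ahead of the robot, y to its left, z up, the work surface at z = 0. Lengths are in m, angles in rad, forces in N, time in s.
With the tool pointing down it reaches from about 0.35 to 0.775 m from the base axis. Payload 5.5 kg.
Tool frame: the origin (TCP) lies at the very end of the fingers, on their centre line; the grasp point (between the pads) lies 19 mm behind it; x points along the fingers, y is the direction in which the jaws open and shut, and the axes are right-handed (so a half turn about x gives the same grasp; the last joint's range is limited). The gripper opens to 85 mm and grips with 20 to 120 N. Pads are 22 mm wide; open, the fingers measure 114 mm over their backs; the gripper's body (76 mm by 85 mm) begins 54 mm behind the grasp point. The pads swing forward as they close: fully open they stand 13 mm farther back than shut.
Start: joints at [-1.413, 0.313, 0.046, 1.304, 0, 1.431], TCP at [0.169, -0.55, 0.231] pointing down, gripper open.
Joint ranges: [-2.76, 2.76], [-0.86, 1.69], [-1.03, 1.26], [-2.2, 2.34], [-1.47, 1.5], [-3.14, 3.14]. Speed limits (rad/s): [2.57, 2.57, 3.14, 3.14, 3.14, 3.14].

INTERFACE

Orientations are given as a unit quaternion [w, x, y, z].
In Python, from workcell import env gives the robot as it stands.
- The arm moves only by the tool drive_tool, never from a script. Its argument "plan" is a list that holds one entry, the list of rows, each a list of 7 numbers: the shift along the tool's x, y, z in cm, then the turn, a rotation vector about the tool's x, y, z in degrees, then the opening, from 0 (shut) to 1 (fully open). In form: [[[tx, ty, tz, wx, wy, wz, fingers], ...]]. A call has exactly 5 rows; each row shifts and turns the commanded pose from where the row before left it, along the tool's axes as they then stand; what a row does not reach is not made up. A row lasts 1/12 s, in which the tool goes at most 41.7 mm and 7.16 degrees, less where a joint would pass 70% of its speed; a pose out of reach is approached as far as the arm can. A call with a gripper value outside its range is refused whole. The fingers move at their own pace and stop on an object; "squeeze" is the grip in N (left out, the last holds). Time passes only in rows, so rows that do not move let the fingers close, or fill a call up. It gives the time, the measured TCP pose, the force and the opening at its end, in the units of the state.
- env.get_state(): the state, without advancing time (a new reading comes with each control period).
- env.read_camera(name): name is "scene" or "top" or "wrist"; returns the picture (420x560x3 uint8, red, green, blue); there is no depth.
- env.camera_model(name): a dict with "camera_matrix" (3x3 intrinsics, pixels), "camera_from_world" (4x4, takes a point from world to camera coordinates); the wrist camera has in their place "T_tool_cam" (4x4, takes a point from camera to tool coordinates, whose origin is the TCP and whose axes are the tool frame's). Camera axes: x right, y down, z forward; pixel columns grow to the right and rows downward; lengths in m; the calibration is good to about 2 mm. The wrist camera is an equidistant fisheye: a pixel r from the principal point sees the ray r / f radians off the axis. A picture is of the moment at which its call begins: read the wrist's pose just before it. camera_model takes no time and is no camera call.
- env.hand_in(): hands the job in, once; it reports no verdict.
The state is a dict: "clock": time; "joint_pos": joint angles; "qvel": joint speeds; "tau": joint torques, N m; "tcp_pos": TCP position; "orientation": TCP orientation; "wrist_force": force on the tool from outside, world axes, zero at the start; "ft_torque": the same for the moment, N m; "finger_gap": finger opening in m.
Only numpy, scipy, OpenCV 4.12 (cv2) and the standard library are available. Lean on these libraries where they do the work, as an engineer would, in place of code of your own. Each camera call takes 0.05 s, during which the arm holds its last target.

TASK

Take the yellow spring clamp off the aluminium angle bar by its tails, and hold it squeezed wide open over the middle of the white viewing card's top edge, square to the card, one jaw well down on each side and nothing of the clamp touching the card, so that the amber filter sheet can be slipped in beside it. Never knock or bite the card with the clamp. Finish while still holding the clamp open there; leave the blue clamp, the card and everything else on the table where they are.

Things in the scene. Friction and masses are not known exactly. Their poses are not given: they have to be found in the camera images.
- clamp_pin (a point): middle of the hinge pin of the yellow spring clamp (loose, 80 g): two steel levers, 24 mm wide along the pin, with yellow tail sleeves and jaw pads. Starts upright on the bar, biting it, jaws down. z: up to the tails; y: along the pin (and the bar); x: the way jaws and tails move. The levers' throat below the pin is open from 6 mm down, so a sheet edge can come within 6 mm of the pin
- clamp_tail1 (a point): top outer edge of one tail, at the clamp's +x side: parked, 27 mm to the side of the pin and 49 mm above it (53 mm over both tails, which spread like a V; sleeves begin 18 mm above the pin). Fully squeezed: 10 mm to the side, 55 mm above; the tails then stand upright and parallel, 20 mm over both
- clamp_lever1 (a joint): swing of each lever of the yellow clamp (both move alike): 0 rad biting the 4 mm bar, 0.32 rad fully squeezed open, against a stop; it springs shut (-0.04) when let go. Squeezing the tails together along x takes about 6 N at first, 10 N fully open
- clamp_tip1 (a point): lower inner edge of one yellow jaw pad, at its middle; parked it is 42 mm below the pin and 2 mm to its +x side; fully open it is 39 mm below and 15 mm to the side (30 mm between the jaws)
- clamp_tip2 (a point): the same point on the other yellow jaw pad, at the -x side
- bar_top (a point): middle of the top edge of the aluminium angle bar, bolted down: upright leg 4 mm thick, 200 mm long, 45 mm high; x across the leg, y along it, z up. Each clamp is pinched on the leg with its pads 13 mm down, so its pin is 29 mm above this edge; the clamps stand 100 mm or so apart
- spare_clamp_pin (a point): middle of the hinge pin of the blue clamp, the same in shape, parked on the same bar; leave it alone
- card_edge (a point): middle of the top edge of the white viewing card: a rigid sheet 3 mm thick, 160 mm wide, its top edge 126 mm above the table, standing in a grey foot 80 x 170 mm and 28 mm high (0.9 kg in all, loose). x across the sheet, y along the edge, z up
- filter_sheet: amber filter sheet lying flat, 110 x 150 x 4 mm, origin under its centre; leave it
- oil_bottle: small amber bottle with a black cap, 28 mm across, 62 mm high, origin under its centre; leave it
- dish: covered culture dish, 58 mm across, 15 mm high, origin under its centre; leave it
- objective_case: black round case, 42 mm across, 62 mm high, origin under its centre; leave it
- driver: screwdriver lying along its x, about 200 mm long, 30 mm high; leave it
- slide_box: blue slide box, 90 x 170 x 34 mm, origin under its centre; leave it
Things that resemble listed ones, but are neither listed nor needed, are in the scene too. Leave any turquoise look-alike of the part that bears clamp_pin alone.

How it is judged:
On the way:
1. the yellow clamp is off the bar and lifted in the fingers (distance of clamp_pin from where it was at the start of the episode above 0.05 m and z of clamp_pin in the frame of bar_top above 0.05 m and contact force between the fingers and clamp above 2 N), for 0.2 s.
At the end, for the whole second after the job is handed in: The fingers alone hold the yellow clamp still, levers past 0.22 rad, a jaw tip each side of the card, 3 mm or more off its face and 10 mm or more below its edge, pin within 15 mm of the edge's middle and 0.2 rad of parallel, not touching the card; card and blue clamp within 12 mm of their starts (value of joint clamp_lever1 above 0.22 rad and ((x of clamp_tip1 in the frame of card_edge above 0.0045 m and x of clamp_tip2 in the frame of card_edge below -0.0045 m) or (x of clamp_tip2 in the frame of card_edge above 0.0045 m and x of clamp_tip1 in the frame of card_edge below -0.0045 m)) and z of each of clamp_tip1, clamp_tip2 in the frame of card_edge below -0.01 m and z of clamp_pin in the frame of card_edge above 0.004 m and y of clamp_pin in the frame of card_edge between -0.015 and 0.015 m and angle between the y axis of clamp_pin and the y axis of card_edge, either way round below 0.2 rad and contact force between clamp and card below 0.2 N and contact force between the fingers and clamp above 2 N and linear speed of clamp below 0.02 m/s and distance of each of card_edge, spare_clamp_pin from where it was at the start of the episode below 0.012 m); the arm keeps its last pose, push and grip.
It fails at once if the clamp knocks or bites the card (over 4 N) (contact force between clamp and card above 4 N).
It fails at once if the card is pushed 15 mm or more (distance of card_edge from where it was at the start of the episode above 0.015 m).
It fails at once if the blue clamp is disturbed (distance of spare_clamp_pin from where it was at the start of the episode above 0.015 m).
It fails at once if a bystander is moved (distance of any of filter_sheet, oil_bottle, dish, objective_case, driver, slide_box from where it was at the start of the episode above 0.02 m).
It also fails if it takes over 40 s, if anything falls off the work surface, if the arm or the gripper's body presses on something with over 40 N, if the wrist force passes 120 N, or if a joint passes its speed limit or range.

## Working session

There is one attempt and no reset: what is moved stays moved. The work goes in short steps, Python scripts to look and compute and a tool call to move; the robot and the scene stay as the last step left them, time stands still between calls to the robot, and variables do not carry over. Pictures are saved under pics/ and viewed, and the job is handed in when it is done.

Besides the shell and the picture viewer there is one more tool, called after ">>>" in YAML: its name, and indented under it one key for each argument. drive_tool: Moves the arm, as the interface text tells. Its arguments: {"type":"object","properties":{"plan":{"type":"array","items":{"type":"array","items":{"type":"array","items":{"type":"number"}}}},"squeeze":{"type":"number"}},"required":["plan"]}

```bash
mkdir -p pics; ls; python3 - <<'E'
from workcell import env
import cv2
s=env.get_state();print(s)
for n in ["scene","top","wrist"]:
    im=env.read_camera(n); cv2.imwrite(f"pics/{n}0.png",im[:,:,::-1]); print(n,env.camera_model(n))
E
```

```text
pics
{'clock': 0.0, 'joint_pos': array([-1.41260500e+00,  3.14018925e-01,  4.49880434e-02,  1.30358719e+00,
        4.94278149e-06,  1.43119891e+00]), 'qvel': array([-8.55022059e-04, -1.64292963e-03, -5.54929634e-04, -6.40586629e-05,
        3.31009142e-04,  6.23430268e-04]), 'tau': array([-1.44905174e-03, -4.80617630e+01,  2.98538429e+01,  1.90953462e-02,
       -2.55191353e-04, -8.30899552e-06]), 'tcp_pos': array([ 0.168623  , -0.54919539,  0.23040203]), 'orientation': array([-0.10425152, -0.69927861, -0.10553966,  0.69928709]), 'wrist_force': array([ 0.28055051,  0.57843385, -0.17584569]), 'ft_torque': array([-0.02880329, -0.01607334, -0.0078737 ]), 'finger_gap': 0.08542479764166426}
scene {'camera_matrix': array([[535.72952069,   0.        , 278.19277077],
       [  0.        , 535.72952069, 208.75292983],
       [  0.        ,   0.        ,   1.        ]]), 'camera_from_world': array([[-0.02502811,  0.99946871, -0.02087796,  0.00925218],
       [ 0.69454972,  0.00236407, -0.71944083, -0.33407757],
       [-0.71900924, -0.03250702, -0.69423988,  1.97992846],
       [ 0.        , 
[... 320 characters left out ...]
, -0.0205081 , -0.1217431 ,  0.58956502],
       [ 0.12144328,  0.01528493, -0.99248068,  1.50439543],
       [ 0.        ,  0.        ,  0.        ,  1.        ]])}
wrist {'camera_matrix': array([[325.1922621 ,   0.        , 283.29397304],
       [  0.        , 325.1922621 , 210.15477267],
       [  0.        ,   0.        ,   1.        ]]), 'T_tool_cam': array([[ 1.31183872e-03, -3.11811401e-01,  9.50143110e-01,
        -1.43725938e-01],
       [ 9.99997837e-01,  1.94231819e-03, -7.43255329e-04,
         1.45461196e-03],
       [-1.61372476e-03,  9.50142030e-01,  3.11813275e-01,
        -7.96726182e-02],
       [ 0.00000000e+00,  0.00000000e+00,  0.00000000e+00,
         1.00000000e+00]])}
```

View pics/scene0.png

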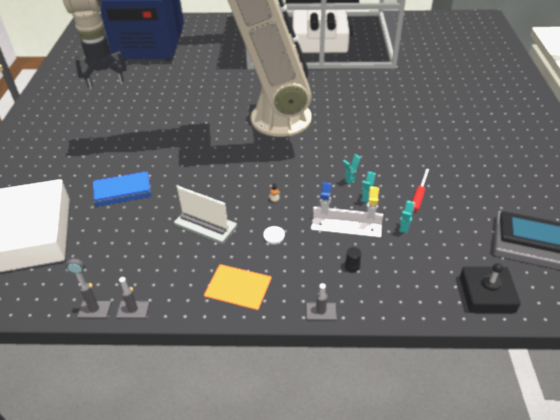

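View pics/top0.png

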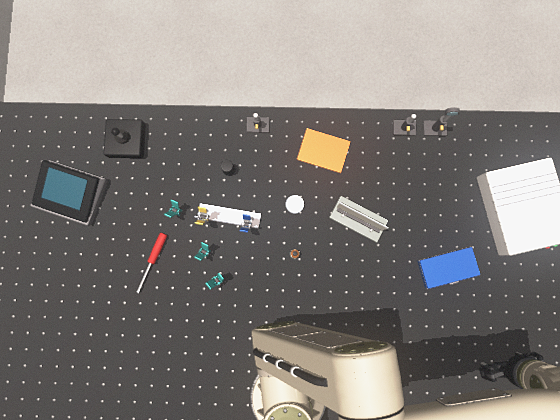

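View pics/wrist0.png

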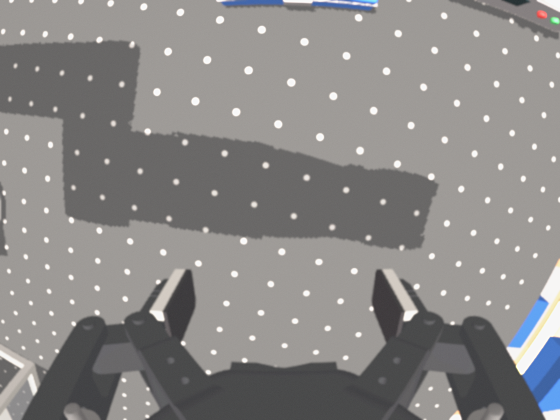

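```bash
python3 - <<'E'
import cv2
a=cv2.imread("pics/top0.png");b=cv2.imread("pics/scene0.png")
cv2.imwrite("pics/topc.png",cv2.resize(a[170:300,150:400],None,fx=3.2,fy=3.2,interpolation=cv2.INTER_CUBIC))
cv2.imwrite("pics/scc.png",cv2.resize(b[145:255,160:430],None,fx=2.9,fy=2.9,interpolation=cv2.INTER_CUBIC))
E
```

```text
(no output)
```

View pics/topc.png

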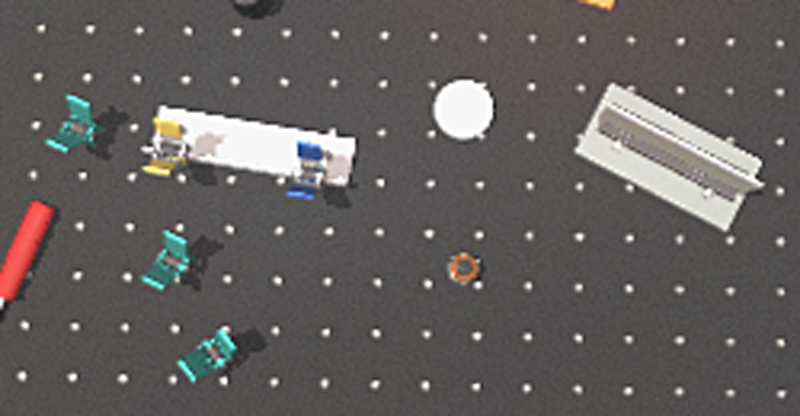

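View pics/scc.png

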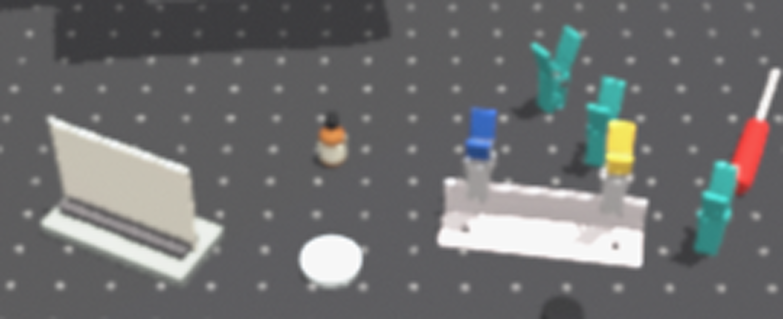

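```bash
cat > h.py <<'E'
import numpy as np, cv2
from workcell import env
from scipy.spatial.transform import Rotation as R
def ray(n,uv):
    m=env.camera_model(n);K=m["camera_matrix"];T=m["camera_from_world"]
    d=T[:3,:3].T@np.linalg.inv(K)@np.array([uv[0],uv[1],1.]);c=-T[:3,:3].T@T[:3,3];return c,d
def atz(n,uv,z):
    c,d=ray(n,uv);return c+d*(z-c[2])/d[2]
def tri(rs):
    A=np.zeros((3,3));b=np.zeros(3)
    for c,d in rs:
        d=d/np.linalg.norm(d);P=np.eye(3)-np.outer(d,d);A+=P;b+=P@c
    return np.linalg.solve(A,b)
def Rt(q): return R.from_quat([q[1],q[2],q[3],q[0]]).as_matrix()
def wray(uv,s):
    m=env.camera_model("wrist");K=m["camera_matrix"];T=m["T_tool_cam"]
    dx=(uv[0]-K[0,2]);dy=(uv[1]-K[1,2]);r=np.hypot(dx,dy);th=r/K[0,0]
    d=np.array([np.sin(th)*dx/r,np.sin(th)*dy/r,np.cos(th)])
    Rw=Rt(s["orientation"]);return s["tcp_pos"]+Rw@T[:3,3],Rw@T[:3,:3]@d
def watz(uv,s,z):
    c,d=wray(uv,s);return c+d*(z-c[2])/d[2]
def wproj(p,s):
    m=env.camera_model("wrist");K=m["camera_matrix"];T=m["T_tool_cam"]
    q=T[:3,:3].T@(Rt(s["orientation"]).T@(np.asarray(p)-s["tcp_pos"])-T[:3,3])
    r=np.hypot(q[0],q[1]);th=np.arctan2(r,q[2])*K[0,0]
    return np.array([K[0,2]+th*q[0]/r,K[1,2]+th*q[1]/r])
E
python3 - <<'E'
from h import *
np.set_printoptions(precision=4,suppress=True)
t=lambda x,y:(150+x/3.2,170+y/3.2)
s=lambda x,y:(160+x/2.9,145+y/2.9)
for nm,a,z in [("tailF",(167,128),.123),("tailN",(157,168),.123),("pin",(172,148),.074),("bpin",(310,168),.074),("cardL",(603,103),.126),("cardR",(762,185),.126)]:
    print(nm,atz("top",t(*a),z))
for nm,a,b in [("cardL",(603,103),(190,172)),("cardR",(762,185),(50,120))]:
    print(nm,tri([ray("top",t(*a)),ray("scene",s(*b))]))
print("barends scene z.045",atz("scene",s(446,180),.045),atz("scene",s(648,200),.045))
print("sc yellow tail top", atz("scene",s(621,123),.123),atz("scene",s(482,110),.123))
st=env.get_state();print(Rt(st["orientation"]))
E
```

```text
tailF [0.5606 0.2671 0.123 ]
tailN [0.5231 0.2748 0.123 ]
pin [0.5467 0.2706 0.074 ]
bpin [0.5303 0.1375 0.074 ]
cardL [ 0.5919 -0.1369  0.126 ]
cardR [ 0.5189 -0.2835  0.126 ]
cardL [ 0.5922 -0.1369  0.1239]
cardR [ 0.5189 -0.2829  0.1246]
barends scene z.045 [0.5201 0.1092 0.045 ] [0.5482 0.309  0.045 ]
sc yellow tail top [0.5208 0.2771 0.123 ] [0.5018 0.143  0.123 ]
[[-0.0002  0.2934 -0.956 ]
 [ 0.0014 -0.956  -0.2934]
 [-1.     -0.0014 -0.0002]]
```

Candidates (top view): yellow clamp (203,215), which sits on the bar as described; blue clamp (246,221); turquoise look-alikes (173,209), (203,251) and (215,281). I choose the yellow one, whose colour shows clearly in both crops. Next I plan the move above it.

```bash
cat > plan.py <<'E'
from h import *
def plan(target,yaw_deg,n,st=None,turn=None):
    """rows: equal world steps; yaw_deg= world angle of tool y at goal; tool assumed pointing down"""
    st=st or env.get_state();Rw=Rt(st["orientation"]);p=st["tcp_pos"].copy()
    y0=np.degrees(np.arctan2(Rw[1,1],Rw[0,1]));d=(yaw_deg-y0+180)%360-180
    # first straighten tilt into goal
    a=np.radians(yaw_deg);yw=np.array([np.cos(a),np.sin(a),0]);xw=np.array([0,0,-1.]);G=np.c_[xw,yw,np.cross(xw,yw)]
    rv=R.from_matrix(Rw.T@G).as_rotvec()
    step=(np.asarray(target)-p)/n
    w=np.round(np.degrees(rv)/n,2);Rc=Rw.copy();pc=p.copy();rows=[]
    for i in range(n):
        t=np.round(Rc.T@(p+step*(i+1)-pc)*100,2);rows.append([*t,*w])
        pc=pc+Rc@t/100;Rc=Rc@R.from_rotvec(np.radians(w)).as_matrix()
    for r in rows: print([float(v)+0 for v in r])
    print("end",pc,np.degrees(np.arctan2(Rc[1,1],Rc[0,1])),"tilt",Rc[2,0])
E
python3 - <<'E'
from plan import *
plan([.50,.26,.225],-8,25)
E
```

```text
[0.03, -2.71, -2.22, -2.6, 0.0, 0.0]
[0.02, -2.6, -2.33, -2.6, 0.0, 0.0]
[0.03, -2.49, -2.46, -2.6, 0.0, 0.0]
[0.03, -2.38, -2.56, -2.6, 0.0, 0.0]
[0.02, -2.26, -2.67, -2.6, 0.0, 0.0]
[0.03, -2.14, -2.77, -2.6, 0.0, 0.0]
[0.03, -2.01, -2.86, -2.6, 0.0, 0.0]
[0.02, -1.88, -2.95, -2.6, 0.0, 0.0]
[0.03, -1.74, -3.04, -2.6, 0.0, 0.0]
[0.03, -1.6, -3.11, -2.6, 0.0, 0.0]
[0.02, -1.46, -3.17, -2.6, 0.0, 0.0]
[0.03, -1.32, -3.25, -2.6, 0.0, 0.0]
[0.03, -1.16, -3.29, -2.6, 0.0, 0.0]
[0.02, -1.02, -3.35, -2.6, 0.0, 0.0]
[0.03, -0.86, -3.39, -2.6, 0.0, 0.0]
[0.03, -0.71, -3.43, -2.6, 0.0, 0.0]
[0.02, -0.55, -3.45, -2.6, 0.0, 0.0]
[0.03, -0.4, -3.48, -2.6, 0.0, 0.0]
[0.03, -0.23, -3.49, -2.6, 0.0, 0.0]
[0.02, -0.08, -3.5, -2.6, 0.0, 0.0]
[0.03, 0.08, -3.49, -2.6, 0.0, 0.0]
[0.03, 0.24, -3.49, -2.6, 0.0, 0.0]
[0.02, 0.4, -3.48, -2.6, 0.0, 0.0]
[0.03, 0.55, -3.45, -2.6, 0.0, 0.0]
[0.03, 0.72, -3.43, -2.6, 0.0, 0.0]
end [0.50005277 0.2600305  0.22496012] -7.937966936336704 tilt -0.9999990354654461
```

>>> drive_tool:
  plan:
    - [[0,-2.7,-2.2,-2.6,0,0,1],[0,-2.6,-2.3,-2.6,0,0,1],[0,-2.5,-2.5,-2.6,0,0,1],[0,-2.4,-2.6,-2.6,0,0,1],[0,-2.3,-2.7,-2.6,0,0,1]]

```text
clock: 0.57
tcp_pos: [0.2354, -0.3854, 0.2309]
orientation: [0.184, 0.683, 0.184, -0.683]
wrist_force: [1.0, 0.3, 0.5]
finger_gap: 0.0852
```

>>> drive_tool:
  plan:
    - [[0,-2.1,-2.8,-2.6,0,0,1],[0,-2.0,-2.9,-2.6,0,0,1],[0,-1.9,-2.9,-2.6,0,0,1],[0,-1.7,-3.0,-2.6,0,0,1],[0,-1.6,-3.1,-2.6,0,0,1]]

```text
clock: 0.98
tcp_pos: [0.3019, -0.2243, 0.2312]
orientation: [0.26, 0.658, 0.26, -0.658]
wrist_force: [0.3, -0.8, -0.3]
finger_gap: 0.0854
```

>>> drive_tool:
  plan:
    - [[0,-1.5,-3.2,-2.6,0,0,1],[0,-1.3,-3.2,-2.6,0,0,1],[0,-1.2,-3.3,-2.6,0,0,1],[0,-1.0,-3.3,-2.6,0,0,1],[0,-0.9,-3.4,-2.6,0,0,1]]

```text
clock: 1.4
tcp_pos: [0.3672, -0.0623, 0.2313]
orientation: [0.333, 0.624, 0.333, -0.624]
wrist_force: [0.7, -1.3, -0.8]
finger_gap: 0.0855
```

>>> drive_tool:
  plan:
    - [[0,-0.7,-3.4,-2.6,0,0,1],[0,-0.6,-3.5,-2.6,0,0,1],[0,-0.4,-3.5,-2.6,0,0,1],[0,-0.2,-3.5,-2.6,0,0,1],[0,-0.1,-3.5,-2.6,0,0,1]]

```text
clock: 1.82
tcp_pos: [0.4335, 0.1004, 0.2312]
orientation: [-0.402, -0.582, -0.402, 0.582]
wrist_force: [1.1, -0.4, 0.4]
finger_gap: 0.0855
```

>>> drive_tool:
  plan:
    - [[0,0.1,-3.5,-2.6,0,0,1],[0,0.2,-3.5,-2.6,0,0,1],[0,0.4,-3.5,-2.6,0,0,1],[0,0.5,-3.5,-2.6,0,0,1],[0,0.7,-3.4,-2.6,0,0,1]]

```text
clock: 2.23
tcp_pos: [0.499, 0.263, 0.2309]
orientation: [-0.465, -0.533, -0.465, 0.533]
wrist_force: [0.7, -0.8, 1.2]
finger_gap: 0.0855
```

```bash
python3 - <<'E'
from plan import *
s=env.get_state();im=env.read_camera("wrist");cv2.imwrite("pics/w1.png",im[:,:,::-1])
im=env.read_camera("top");cv2.imwrite("pics/t1.png",cv2.resize(im[150:270,130:350,::-1],None,fx=3.6,fy=3.6,interpolation=cv2.INTER_CUBIC))
print(s["tcp_pos"],s["joint_pos"],wproj([.547,.271,.074],s),wproj([.547,.271,.123],s))
E
```

```text
[0.49898929 0.26303109 0.23089037] [ 3.42871379e-01  2.92373389e-01  1.63513191e-02  1.29528066e+00
 -1.18835221e-04  2.04944136e+00] [332.0535745  176.10944374] [340.71586237 188.91488131]
```

View pics/w1.png

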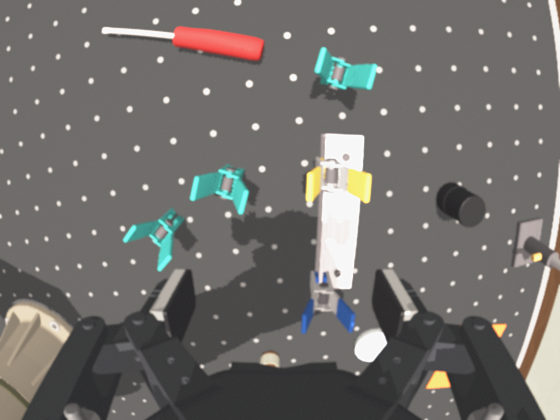

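```bash
python3 - <<'E'
import cv2
a=cv2.imread("pics/w1.png")
cv2.imwrite("pics/w1c.png",cv2.resize(a[120:300,270:400],None,fx=3.3,fy=3.3,interpolation=cv2.INTER_CUBIC))
E
```

```text
(no output)
```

View pics/w1c.png

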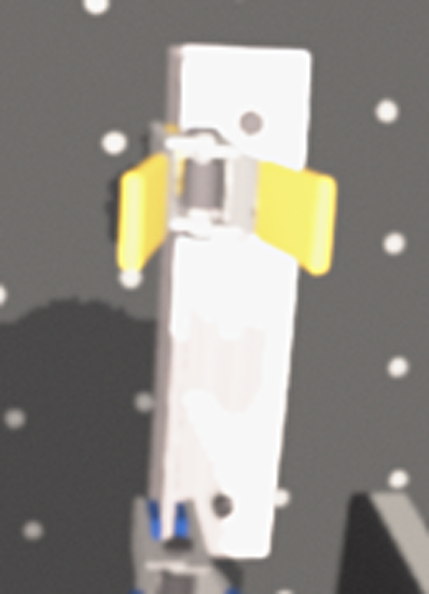

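View pics/t1.png

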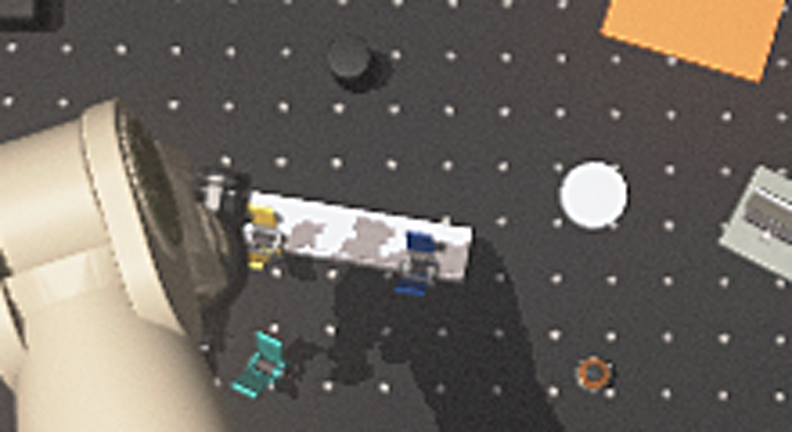

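```bash
python3 - <<'E'
from plan import *
s=env.get_state()
f=lambda x,y:(270+x/3.3,120+y/3.3)
L=[watz(f(*a),s,.123) for a in [(121,174),(120,270)]]
Rr=[watz(f(*a),s,.123) for a in [(336,180),(329,272)]]
print(L,Rr,np.mean(L+Rr,0)); m=np.array
for A in(L,Rr): d=A[0]-A[1];print(np.degrees(np.arctan2(d[1],d[0])),np.linalg.norm(d))
d=np.mean(Rr,0)-np.mean(L,0);print(d,np.linalg.norm(d),np.degrees(np.arctan2(d[1],d[0])))
# bar line: left leg top edge z .045
a=watz(f(170,50),s,.045);b=watz(f(152,490),s,.045);d=a-b;print(a,b,np.degrees(np.arctan2(d[1],d[0])))
E
```

```text
[array([0.5221313 , 0.29004667, 0.123     ]), array([0.51920603, 0.26634542, 0.123     ])] [array([0.57446645, 0.28233711, 0.123     ]), array([0.57130097, 0.25909844, 0.123     ])] [0.54677619 0.27445691 0.123     ]
82.96398585305654 0.023881094699523066
82.24314843608184 0.023453270211092572
[ 0.05221505 -0.00747828  0.        ] 0.05274785234872093 -8.150514270134062
[0.54515496 0.31049767 0.045     ] [0.5244467  0.16196725 0.045     ] 82.0629264723534
```

```bash
python3 - <<'E'
from plan import *
plan([.5468,.2735,.165],-8,5)
E
```

```text
[1.3, 0.9, -0.29, 0.07, -0.01, 0.0]
[1.3, 0.91, -0.29, 0.07, -0.01, 0.0]
[1.29, 0.9, -0.3, 0.07, -0.01, 0.0]
[1.3, 0.91, -0.29, 0.07, -0.01, 0.0]
[1.3, 0.9, -0.3, 0.07, -0.01, 0.0]
end [0.54681317 0.27352442 0.16498513] -7.983549414293686 tilt -0.999999938458094
```

>>> drive_tool:
  plan:
    - [[1.3,0.9,-0.3,0.1,0,0,1],[1.3,0.9,-0.3,0.1,0,0,1],[1.3,0.9,-0.3,0.1,0,0,1],[1.3,0.9,-0.3,0,0,0,1],[1.3,0.9,-0.3,0,0,0,1]]

```text
clock: 2.75
tcp_pos: [0.5463, 0.2685, 0.1642]
orientation: [-0.462, -0.535, -0.462, 0.535]
wrist_force: [1.0, -0.1, 0.1]
finger_gap: 0.0855
```

>>> drive_tool:
  plan:
    - [[1.5,0,0,0,0,0,1],[1.5,0,0,0,0,0,1],[1.5,0,0,0,0,0,1],[1.5,0,0,0,0,0,1],[1.0,0,0,0,0,0,1]]

```text
clock: 3.17
tcp_pos: [0.5452, 0.2685, 0.0935]
orientation: [-0.462, -0.534, -0.463, 0.536]
wrist_force: [-0.7, -0.5, -0.4]
finger_gap: 0.0855
```

```bash
python3 - <<'E'
from plan import *
s=env.get_state();im=env.read_camera("wrist");cv2.imwrite("pics/w2.png",im[:,:,::-1])
im=env.read_camera("scene");cv2.imwrite("pics/s2.png",cv2.resize(im[140:260,290:450,::-1],None,fx=4,fy=4,interpolation=cv2.INTER_CUBIC))
Rw=Rt(s["orientation"]);print(s["tcp_pos"],s["wrist_force"],np.degrees(np.arctan2(Rw[1,1],Rw[0,1])),[wproj(p,s) for p in([.547,.274,.074],[.573,.2705,.123],[.5205,.278,.123])])
plan([.5468,.2735,.092],-8,5)
E
```

```text
[0.54520266 0.26852271 0.09352591] [-0.70233394 -0.46556569 -0.35476108] -8.315185390784983 [array([284.58262923, 243.92942592]), array([347.5240875 , 290.70243738]), array([220.43647508, 290.71329075])]
[0.03, 0.03, -0.11, -0.06, 0.03, 0.05]
[0.03, 0.04, -0.1, -0.06, 0.03, 0.05]
[0.02, 0.03, -0.11, -0.06, 0.03, 0.05]
[0.03, 0.04, -0.1, -0.06, 0.03, 0.05]
[0.03, 0.03, -0.11, -0.06, 0.03, 0.05]
end [0.54677815 0.27349389 0.0919979 ] -7.993947761302042 tilt -0.9999998901536391
```

View pics/w2.png

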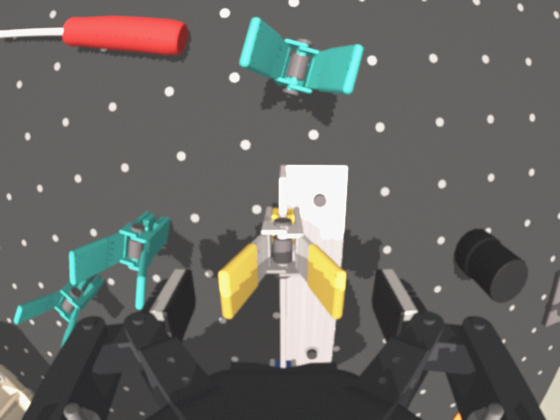

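View pics/s2.png

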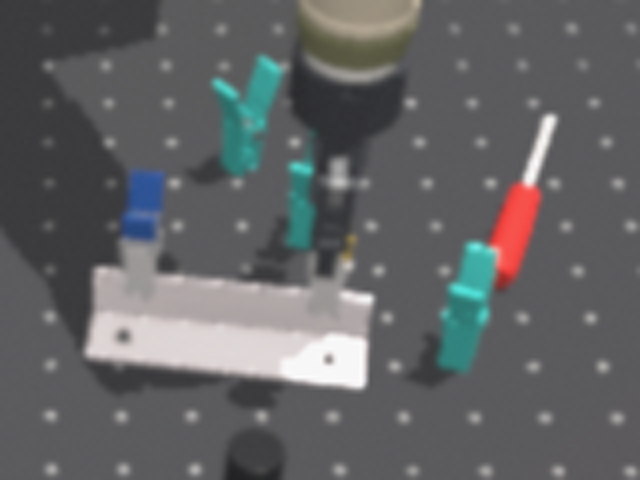

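>>> drive_tool:
  plan:
    - [[0,0.1,-0.2,-0.3,0,0.2,1],[0,0,-0.3,0,0,0,1],[0,0,0,0,0,0,1],[0,0,0,0,0,0,0],[0,0,0,0,0,0,0]]
  squeeze: 40

```text
clock: 3.68
tcp_pos: [0.5477, 0.2747, 0.0971]
orientation: [0.465, 0.535, 0.463, -0.532]
wrist_force: [0.6, 0.0, -1.0]
finger_gap: 0.0638
```

>>> drive_tool:
  plan:
    - [[0,0,0,0,0,0,0],[0,0,0,0,0,0,0],[0,0,0,0,0,0,0],[0,0,0,0,0,0,0],[0,0,0,0,0,0,0]]

```text
clock: 4.1
tcp_pos: [0.5472, 0.2743, 0.0961]
orientation: [0.465, 0.534, 0.463, -0.533]
wrist_force: [-0.3, -0.5, -0.8]
finger_gap: 0.0176
```

>>> drive_tool:
  plan:
    - [[0,0,0,0,0,0,0],[0,0,0,0,0,0,0],[0,0,0,0,0,0,0],[0,0,0,0,0,0,0],[0,0,0,0,0,0,0]]

```text
clock: 4.52
tcp_pos: [0.5473, 0.2744, 0.0962]
orientation: [0.465, 0.534, 0.463, -0.533]
wrist_force: [0.1, 0.9, -1.9]
finger_gap: 0.0177
```

```bash
python3 - <<'E'
from plan import *
s=env.get_state();im=env.read_camera("wrist");cv2.imwrite("pics/w3.png",im[:,:,::-1])
im=env.read_camera("scene");cv2.imwrite("pics/s3.png",cv2.resize(im[140:260,290:450,::-1],None,fx=4,fy=4,interpolation=cv2.INTER_CUBIC))
print(s["tcp_pos"],s["wrist_force"],s["finger_gap"],Rt(s["orientation"])[:,0])
E
```

```text
[0.54725389 0.27443096 0.09621228] [ 0.11302065  0.85354604 -1.91338958] 0.01766226702763423 [ 3.39606630e-03 -5.74552812e-04 -9.99994068e-01]
```

View pics/w3.png

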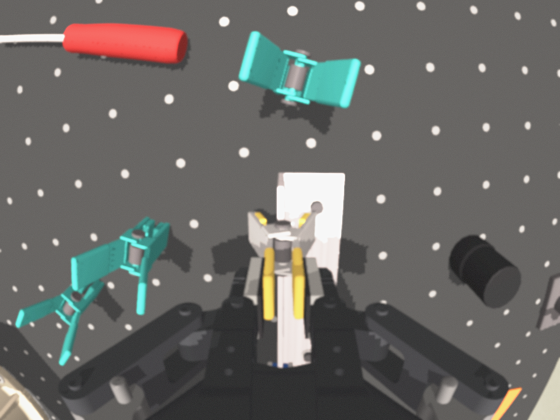

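View pics/s3.png

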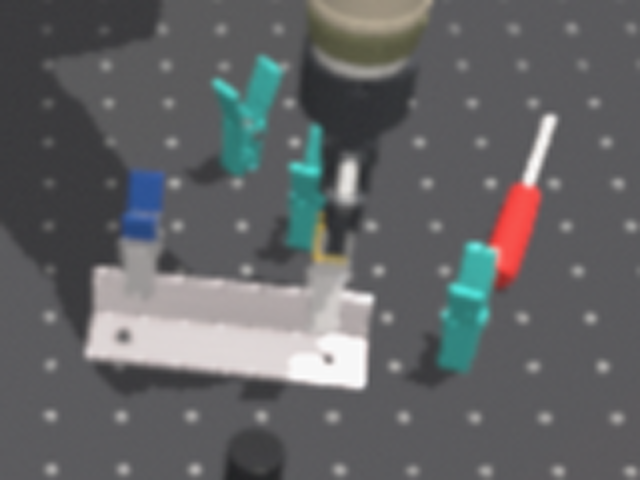

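>>> drive_tool:
  plan:
    - [[-0.5,0,0,0,0,0,0],[-1.0,0,0,0,0,0,0],[-1.5,0,0,0,0,0,0],[-2.0,0,0,0,0,0,0],[-2.5,0,0,0,0,0,0]]

```text
clock: 5.03
tcp_pos: [0.5462, 0.2742, 0.1717]
orientation: [0.465, 0.534, 0.464, -0.533]
wrist_force: [0.1, 0.6, -1.1]
finger_gap: 0.0175
```

>>> drive_tool:
  plan:
    - [[-2.5,0,0,0,0,0,0],[-2.0,0,0,0,0,0,0],[-1.0,0,0,0,0,0,0],[0,0,0,0,0,0,0],[0,0,0,0,0,0,0]]

```text
clock: 5.45
tcp_pos: [0.5471, 0.2746, 0.2266]
orientation: [0.465, 0.535, 0.463, -0.532]
wrist_force: [-0.4, 0.9, -1.0]
finger_gap: 0.0178
```

```bash
python3 - <<'E'
from plan import *
s=env.get_state();im=env.read_camera("wrist");cv2.imwrite("pics/w4.png",im[:,:,::-1])
cv2.imwrite("pics/w4c.png",cv2.resize(im[170:330,200:370,::-1],None,fx=3.5,fy=3.5,interpolation=cv2.INTER_CUBIC))
im=env.read_camera("scene");cv2.imwrite("pics/s4.png",cv2.resize(im[110:240,290:450,::-1],None,fx=4,fy=4,interpolation=cv2.INTER_CUBIC))
print(s["tcp_pos"],s["wrist_force"],s["finger_gap"],Rt(s["orientation"])[:,0])
E
```

```text
[0.54710434 0.27458422 0.22660819] [-0.42010982  0.86207353 -0.97690359] 0.01776613911883824 [ 4.61267915e-03 -1.83947779e-04 -9.99989345e-01]
```

View pics/w4c.png

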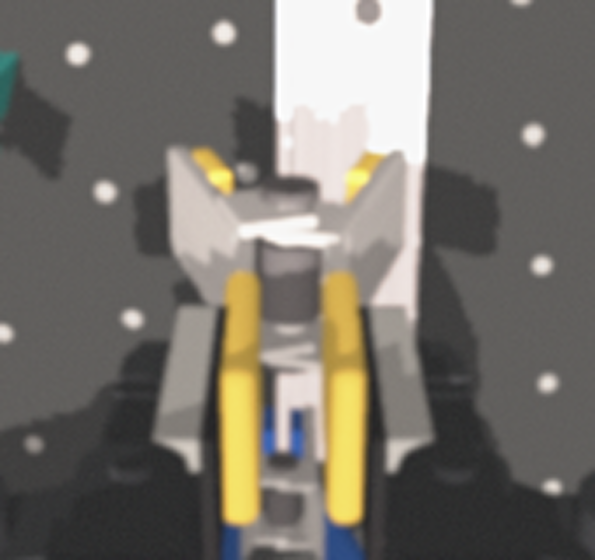

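View pics/s4.png

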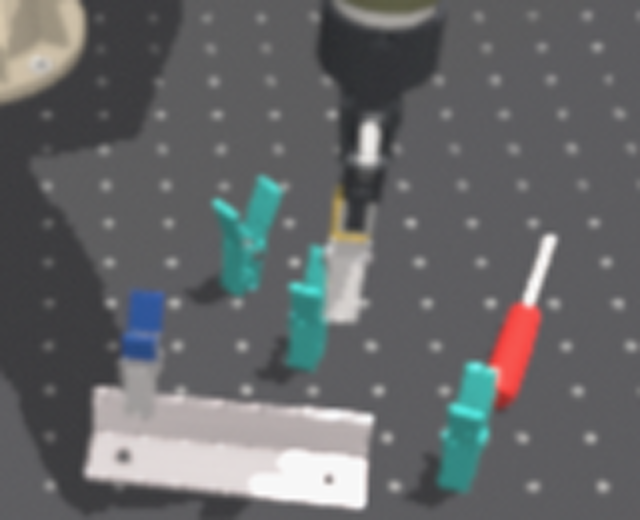

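```bash
python3 - <<'E'
from plan import *
s=env.get_state();Rw=Rt(s["orientation"])
g=lambda t:((wproj(s["tcp_pos"]+Rw@np.array(t),s)-[200,170])*3.5).round(0)
for dx in(.012,.017,.022,.027): print(dx,"pin ends",g([dx,0,-.012]),g([dx,0,.012]),"tips(-z side)",g([dx+.039,-.015,-.012]),g([dx+.039,.015,-.012]),"tail top outer",g([dx-.055,-.01,-.012]),g([dx-.055,-.01,.012]))
plan([.5554,-.2102,.235],-26.5,20)
E
```

```text
0.012 pin ends [289. 241.] [289. 381.] tips(-z side) [207. 156.] [373. 156.] tail top outer [193. 445.] [202. 613.]
0.017 pin ends [289. 228.] [289. 365.] tips(-z side) [209. 147.] [371. 147.] tail top outer [196. 420.] [205. 586.]
0.022 pin ends [290. 216.] [289. 350.] tips(-z side) [211. 139.] [369. 139.] tail top outer [200. 396.] [207. 560.]
0.027 pin ends [290. 204.] [289. 336.] tips(-z side) [213. 131.] [368. 131.] tail top outer [203. 374.] [210. 536.]
[-0.05, 0.38, 2.39, 0.93, 0.0, 0.0]
[-0.05, 0.42, 2.39, 0.93, 0.0, 0.0]
[-0.04, 0.46, 2.38, 0.93, 0.0, 0.0]
[-0.05, 0.49, 2.37, 0.93, 0.0, 0.0]
[-0.05, 0.54, 2.36, 0.93, 0.0, 0.0]
[-0.05, 0.57, 2.36, 0.93, 0.0, 0.0]
[-0.04, 0.61, 2.34, 0.93, 0.0, 0.0]
[-0.05, 0.65, 2.33, 0.93, 0.0, 0.0]
[-0.05, 0.69, 2.33, 0.93, 0.0, 0.0]
[-0.05, 0.73, 2.31, 0.93, 0.0, 0.0]
[-0.05, 0.76, 2.3, 0.93, 0.0, 0.0]
[-0.04, 0.8, 2.28, 0.93, 0.0, 0.0]
[-0.05, 0.83, 2.28, 0.93, 0.0, 0.0]
[-0.05, 0.88, 2.26, 0.93, 0.0, 0.0]
[-0.05, 0.91, 2.24, 0.93, 0.0, 0.0]
[-0.04, 0.94, 2.23, 0.93, 0.0, 0.0]
[-0.05, 0.99, 2.22, 0.93, 0.0, 0.0]
[-0.05, 1.01, 2.2, 0.93, 0.0, 0.0]
[-0.05, 1.06, 2.18, 0.93, 0.0, 0.0]
[-0.05, 1.09, 2.16, 0.93, 0.0, 0.0]
end [ 0.55544718 -0.21020435  0.23503786] -26.541031104572074 tilt -0.9999982693323153
```

>>> drive_tool:
  plan:
    - [[0,0.4,1.4,0.9,0,0,0],[-0.1,0.4,2.4,0.9,0,0,0],[-0.2,0.5,2.4,0.9,0,0,0],[-0.2,0.5,2.4,0.9,0,0,0],[-0.2,0.5,2.4,0.9,0,0,0]]

```text
clock: 5.97
tcp_pos: [0.5497, 0.1604, 0.2318]
orientation: [-0.443, -0.551, -0.442, 0.552]
wrist_force: [0.2, -0.1, -0.6]
finger_gap: 0.0176
```

>>> drive_tool:
  plan:
    - [[-0.2,0.6,2.4,0.9,0,0,0],[0,0.6,2.4,0.9,0,0,0],[0,0.6,2.4,0.9,0,0,0],[0,0.7,2.4,0.9,0,0,0],[0,0.7,2.4,0.9,0,0,0]]

```text
clock: 6.38
tcp_pos: [0.551, 0.0361, 0.234]
orientation: [0.421, 0.569, 0.42, -0.568]
wrist_force: [0.6, -0.7, -0.2]
finger_gap: 0.0176
```

>>> drive_tool:
  plan:
    - [[0,0.7,2.3,0.9,0,0,0],[0,0.8,2.3,0.9,0,0,0],[0,0.8,2.3,0.9,0,0,0],[0,0.9,2.3,0.9,0,0,0],[0,0.9,2.3,0.9,0,0,0]]

```text
clock: 6.8
tcp_pos: [0.5527, -0.0858, 0.2341]
orientation: [0.398, 0.585, 0.398, -0.584]
wrist_force: [0.4, -0.0, -0.4]
finger_gap: 0.0182
```

```bash
python3 - <<'E'
from plan import *
s=env.get_state()
print(s["tcp_pos"],s["wrist_force"],s["finger_gap"])
plan([.5554,-.2102,.235],-26.5,6)
E
```

```text
[ 0.55273951 -0.08582982  0.23407514] [ 0.44253841 -0.03355714 -0.35852603] 0.018191571099615507
[-0.02, 0.8, 1.91, 0.83, 0.0, -0.01]
[-0.01, 0.83, 1.9, 0.83, 0.0, -0.01]
[-0.02, 0.86, 1.89, 0.83, 0.0, -0.01]
[-0.01, 0.88, 1.87, 0.83, 0.0, -0.01]
[-0.02, 0.92, 1.87, 0.83, 0.0, -0.01]
[-0.01, 0.93, 1.85, 0.83, 0.0, -0.01]
end [ 0.5553372  -0.21022239  0.23497291] -26.5214217241952 tilt -0.9999999586109952
```

>>> drive_tool:
  plan:
    - [[0,0.9,2.1,0.9,0,0,0],[0,0.9,2.1,0.9,0,0,0],[0,1.0,2.1,0.9,0,0,0],[0,1.0,2.1,0.9,0,0,0],[0,1.0,2.1,0.9,0,0,0]]

```text
clock: 7.22
tcp_pos: [0.5554, -0.2011, 0.234]
orientation: [0.375, 0.6, 0.374, -0.599]
wrist_force: [-0.3, -0.2, -1.3]
finger_gap: 0.0176
```

>>> drive_tool:
  plan:
    - [[0,0.4,0.6,0.5,0,0,0],[0,0,0,0,0,0,0],[0,0,0,0,0,0,0],[0,0,0,0,0,0,0],[0,0,0,0,0,0,0]]

```text
clock: 7.63
tcp_pos: [0.5573, -0.2055, 0.2354]
orientation: [0.373, 0.602, 0.372, -0.6]
wrist_force: [-0.3, 0.1, -0.9]
finger_gap: 0.0174
```

```bash
python3 - <<'E'
from plan import *
s=env.get_state();im=env.read_camera("wrist");cv2.imwrite("pics/w5.png",im[:,:,::-1])
cv2.imwrite("pics/w5c.png",cv2.resize(im[100:350,150:420,::-1],None,fx=2.4,fy=2.4,interpolation=cv2.INTER_CUBIC))
im=env.read_camera("scene");cv2.imwrite("pics/s5.png",cv2.resize(im[110:260,150:300,::-1],None,fx=4,fy=4,interpolation=cv2.INTER_CUBIC))
Rw=Rt(s["orientation"]);print(s["tcp_pos"],s["wrist_force"],s["finger_gap"],np.degrees(np.arctan2(Rw[1,1],Rw[0,1])),Rw[:,0])
for p in ([.5922,-.1369,.126],[.5189,-.283,.126],[.5554,-.2102,.126]):print(wproj(p,s),(wproj(p,s)-[150,100])*2.4)
E
```

```text
[ 0.55732731 -0.20547078  0.23542364] [-0.32199853  0.10949244 -0.86749616] 0.017424710180642438 -26.356934997304 [ 2.94794158e-03 -4.63055697e-05 -9.99995654e-01]
[283.29486787 109.84516491] [319.90768289  23.62839579]
[282.11855436 295.61729648] [317.08453046 469.48151155]
[282.60676035 211.49592597] [318.25622484 267.59022232]
```

View pics/w5.png

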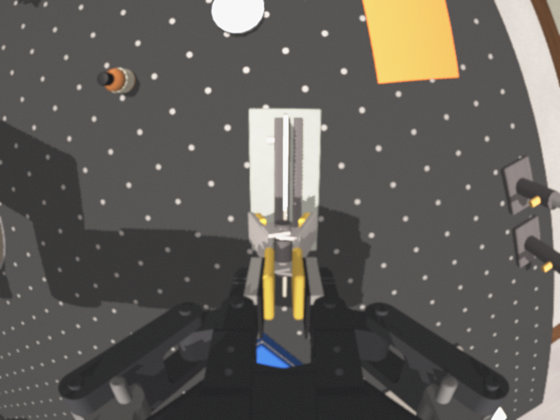

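View pics/w5c.png

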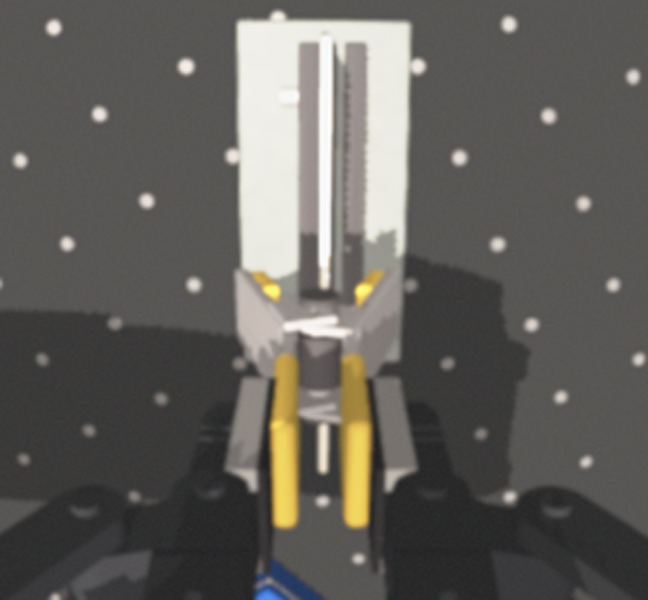

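View pics/s5.png

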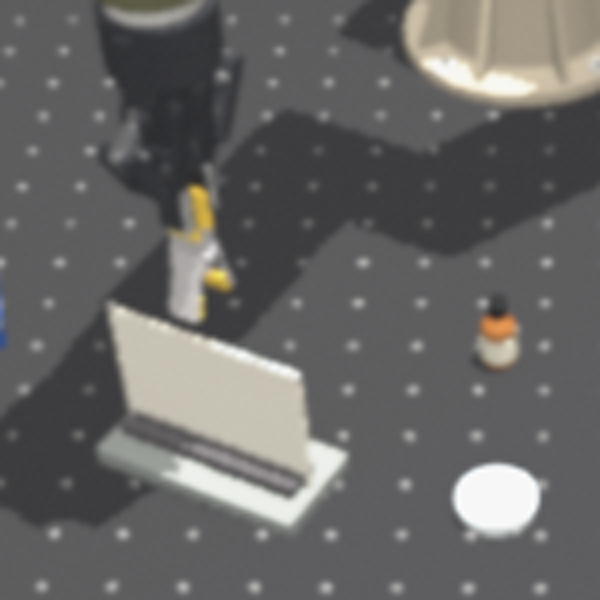

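```bash
python3 - <<'E'
from plan import *
s=env.get_state();Rw=Rt(s["orientation"])
f=lambda x,y:(150+x/2.4,100+y/2.4)
a=watz(f(326,35),s,.126);b=watz(f(323,472),s,.126);c=watz(f(324.5,240),s,.126)
d=a-b;print(a,b,np.linalg.norm(d),"yaw need",np.degrees(np.arctan2(d[1],d[0]))-90)
for p in (a,b,(a+b)/2,c):print("tool",Rw.T@(p-s["tcp_pos"])*1000)
# line at clamp
E
```

```text
[ 0.59260396 -0.14120889  0.126     ] [ 0.52064832 -0.28536571  0.126     ] 0.16111735654560452 yaw need -26.525999498428334
tool [109.78746678   2.47016915 -73.09399056]
tool [109.60382273   1.9664598   88.02247394]
tool [109.69564475   2.21831448   7.46424169]
tool [109.70904875   2.18330033  -4.50888262]
```

>>> drive_tool:
  plan:
    - [[0,0.2,0.3,0.2,0,0,0],[0,0,0.3,0,0,0,0],[0.5,0,0,0,0,0,0],[0.5,0,0,0,0,0,0],[0,0,0,0,0,0,0]]

```text
clock: 8.15
tcp_pos: [0.5561, -0.2127, 0.2241]
orientation: [0.371, 0.602, 0.371, -0.601]
wrist_force: [0.2, 0.1, -0.9]
finger_gap: 0.0175
```

```bash
python3 - <<'E'
from plan import *
s=env.get_state();im=env.read_camera("wrist")
cv2.imwrite("pics/w6c.png",cv2.resize(im[80:330,200:370,::-1],None,fx=2.4,fy=2.4,interpolation=cv2.INTER_CUBIC))
im=env.read_camera("scene");cv2.imwrite("pics/s6.png",cv2.resize(im[110:260,150:300,::-1],None,fx=4,fy=4,interpolation=cv2.INTER_CUBIC))
Rw=Rt(s["orientation"]);print(s["tcp_pos"],s["wrist_force"],s["finger_gap"],np.degrees(np.arctan2(Rw[1,1],Rw[0,1])),Rw[:,0])
E
```

```text
[ 0.55605325 -0.21265935  0.22405921] [ 0.15933084  0.12235905 -0.86262697] 0.01752951744707123 -26.645983920482344 [ 1.63721787e-03  4.81531872e-04 -9.99998544e-01]
```

View pics/w6c.png

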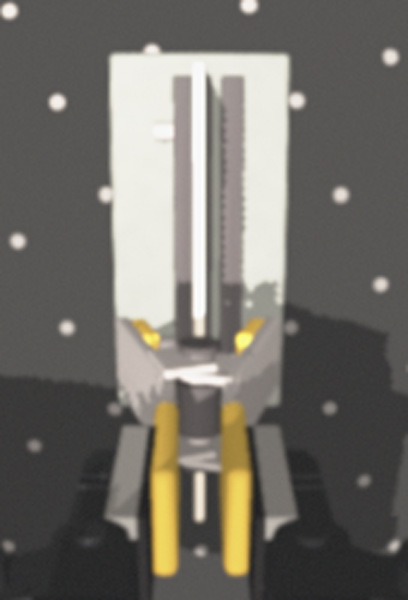

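View pics/s6.png

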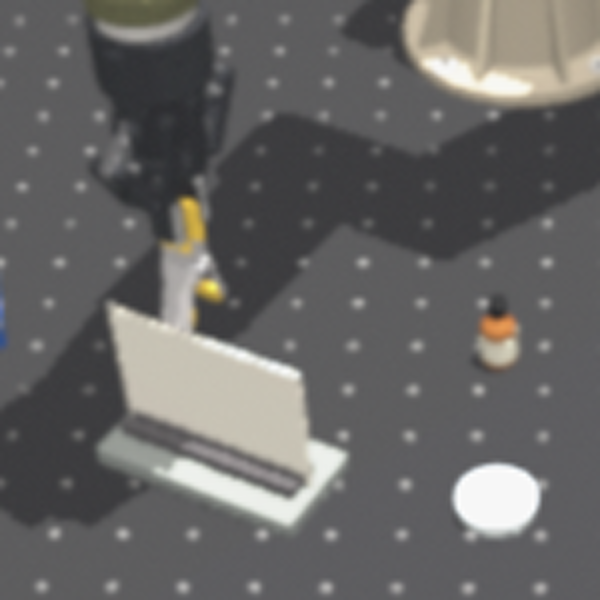

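```bash
python3 - <<'E'
from plan import *
s=env.get_state();Rw=Rt(s["orientation"])
def pj(n,p):
    m=env.camera_model(n);q=m["camera_from_world"]@np.r_[p,1];q=m["camera_matrix"]@q[:3];return q[:2]/q[2]
sc=lambda p:((pj("scene",p)-[150,110])*4).round(1)
for nm,t in [("pin",[.027,0,0]),("tipF+z",[.068,.018,.012]),("tipF-z",[.068,.018,-.012]),("tailF+",[-.028,.009,.012]),("tailF-",[-.028,.009,-.012])]: print(nm,sc(s["tcp_pos"]+Rw@np.array(t)))
for p in ([.5922,-.1369,.126],[.5189,-.283,.126],[.5926,-.1412,.126],[.5206,-.2854,.126]):print(sc(np.array(p)))
E
```

```text
pin [185.4 261.1]
tipF+z [163.6 316.9]
tipF-z [192.6 327.4]
tailF+ [152.  199.8]
tailF- [182.2 210.1]
[301.5 375. ]
[107.3 303.9]
[295.2 375.4]
[103.6 305.5]
```

>>> drive_tool:
  plan:
    - [[0.4,0,-0.1,0,0,0,0],[0.6,0,0,0,0,0,0],[0.6,0,0,0,0,0,0],[0.6,0,0,0,0,0,0],[0.3,0,0,0,0,0,0]]

```text
clock: 8.67
tcp_pos: [0.5567, -0.2118, 0.1992]
orientation: [0.372, 0.602, 0.371, -0.601]
wrist_force: [-0.1, -0.4, -0.9]
finger_gap: 0.0176
```

```bash
python3 - <<'E'
from plan import *
s=env.get_state();im=env.read_camera("wrist")
cv2.imwrite("pics/w7c.png",cv2.resize(im[80:330,200:370,::-1],None,fx=2.4,fy=2.4,interpolation=cv2.INTER_CUBIC))
Rw=Rt(s["orientation"]);print(s["tcp_pos"],s["wrist_force"],s["finger_gap"],np.degrees(np.arctan2(Rw[1,1],Rw[0,1])),Rw[:,0])
E
```

```text
[ 0.55672381 -0.2117584   0.19915126] [-0.14617628 -0.35001317 -0.94388371] 0.017601900527578623 -26.633835501676767 [ 2.03196078e-03  2.16769305e-04 -9.99997912e-01]
```

View pics/w7c.png

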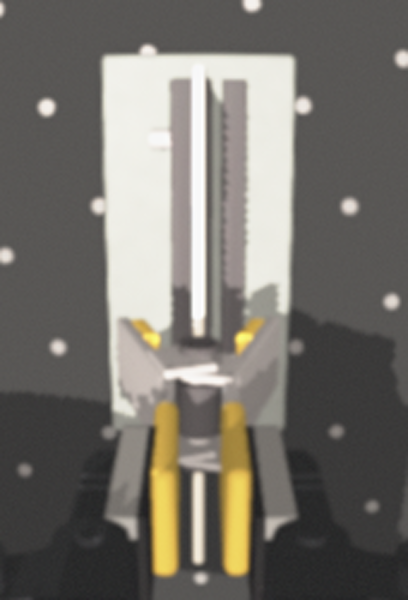

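Still centred: the jaws show at 150 and 246 in the crop, with the card edge at 198. I'll go on down.

>>> drive_tool:
  plan:
    - [[0.4,0,0,0,0,0,0],[0.6,0,0,0,0,0,0],[0.6,0,0,0,0,0,0],[0.6,0,0,0,0,0,0],[0.5,0,0,0,0,0,0]]

```text
clock: 9.13
tcp_pos: [0.5571, -0.212, 0.1727]
orientation: [0.372, 0.603, 0.371, -0.601]
wrist_force: [-0.2, -1.3, -1.2]
finger_gap: 0.0178
```

>>> drive_tool:
  plan:
    - [[0.2,0,0,0,0,0,0],[0,0,0,0,0,0,0],[0,0,0,0,0,0,0],[0,0,0,0,0,0,0],[0,0,0,0,0,0,0]]

```text
clock: 9.55
tcp_pos: [0.5576, -0.2122, 0.172]
orientation: [0.372, 0.603, 0.37, -0.601]
wrist_force: [0.2, -0.3, 0.0]
finger_gap: 0.018
```

```bash
python3 - <<'E'
from plan import *
s=env.get_state();im=env.read_camera("wrist")
cv2.imwrite("pics/w8c.png",cv2.resize(im[80:330,200:370,::-1],None,fx=2.4,fy=2.4,interpolation=cv2.INTER_CUBIC))
im=env.read_camera("scene");cv2.imwrite("pics/s8.png",cv2.resize(im[130:250,160:280,::-1],None,fx=5,fy=5,interpolation=cv2.INTER_CUBIC))
Rw=Rt(s["orientation"]);print(s["tcp_pos"],s["wrist_force"],s["finger_gap"],np.degrees(np.arctan2(Rw[1,1],Rw[0,1])),Rw[:,0])
def pj(n,p):
    m=env.camera_model(n);q=m["camera_from_world"]@np.r_[p,1];q=m["camera_matrix"]@q[:3];return q[:2]/q[2]
sc=lambda p:((pj("scene",p)-[160,130])*5).round(1)
for nm,t in [("pin",[.027,0,0]),("tipF+z",[.068,.018,.012]),("tipF-z",[.068,.018,-.012]),("tailF+",[-.028,.009,.012]),("tailF-",[-.028,.009,-.012])]: print(nm,sc(s["tcp_pos"]+Rw@np.array(t)))
for p in ([.5922,-.1369,.126],[.5189,-.283,.126]):print(sc(np.array(p)))
E
```

```text
[ 0.55755576 -0.21219746  0.17198846] [ 0.23832223 -0.25322135  0.00296478] 0.017990771837735016 -26.633862117017173 [ 4.15210331e-03 -9.82824245e-04 -9.99990897e-01]
pin [194.5 300.8]
tipF+z [167.6 367.8]
tipF-z [203.1 381.1]
tailF+ [154.2 228. ]
tailF- [191.1 241. ]
[326.9 368.7]
[ 84.1 279.9]
```

View pics/w8c.png

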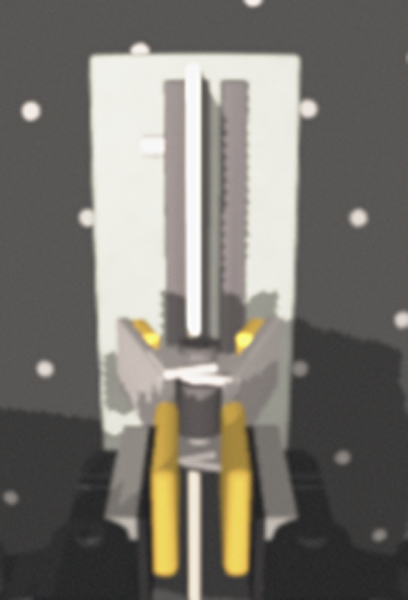

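View pics/s8.png

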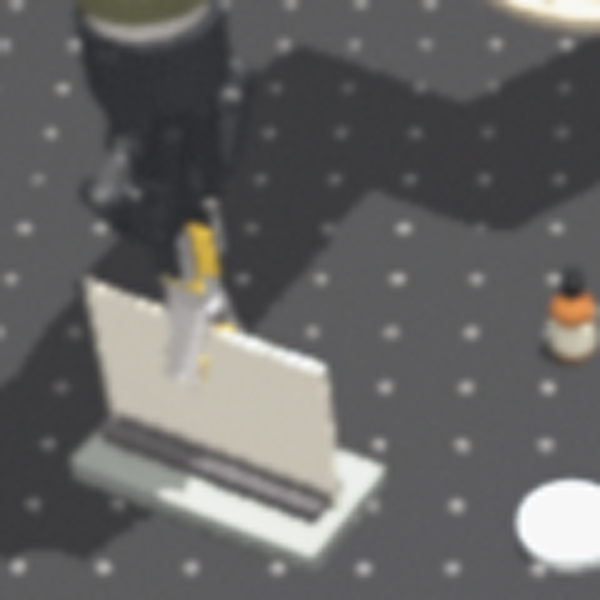

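>>> drive_tool:
  plan:
    - [[0.1,-0.1,0,0,0,0,0],[0,0,0,0,0,0,0],[0,0,0,0,0,0,0],[0,0,0,0,0,0,0],[0,0,0,0,0,0,0]]

```text
clock: 10.07
tcp_pos: [0.5564, -0.2116, 0.1706]
orientation: [0.372, 0.603, 0.371, -0.601]
wrist_force: [-0.7, 0.1, -0.2]
finger_gap: 0.0175
```

```bash
python3 - <<'E'
from plan import *
s=env.get_state();im=env.read_camera("wrist")
cv2.imwrite("pics/w9c.png",cv2.resize(im[80:330,200:370,::-1],None,fx=2.4,fy=2.4,interpolation=cv2.INTER_CUBIC))
im=env.read_camera("top");cv2.imwrite("pics/t9.png",cv2.resize(im[150:270,150:430,::-1],None,fx=2.8,fy=2.8,interpolation=cv2.INTER_CUBIC))
Rw=Rt(s["orientation"]);print(s["tcp_pos"],s["wrist_force"],s["finger_gap"],np.degrees(np.arctan2(Rw[1,1],Rw[0,1])),Rw[:,0])
f=lambda x,y:(200+x/2.4,80+y/2.4)
for q in((194,70),(194,200),(195,540)):print(Rw.T@(watz(f(*q),s,.126)-s["tcp_pos"])*1000)
E
```

```text
[ 0.55642871 -0.2116169   0.17057159] [-0.66658738  0.10027395 -0.18844651] 0.017458418820545905 -26.637325391648336 [ 3.48573037e-03 -5.70143303e-04 -9.99993762e-01]
[ 44.65090507  -0.82104984 -77.67621073]
[ 44.61756479  -0.80887355 -45.9801141 ]
[44.5147495  -0.62999142 52.21725756]
```

View pics/w9c.png

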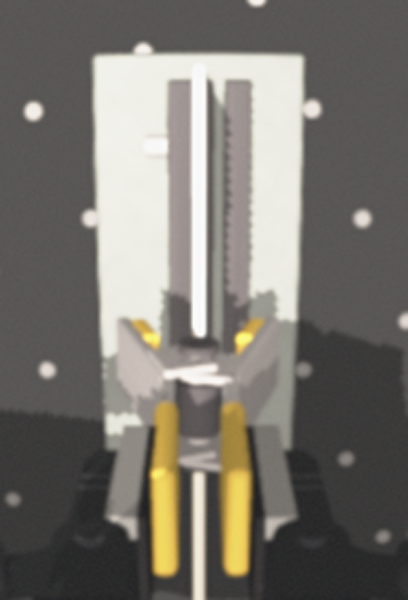

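View pics/t9.png

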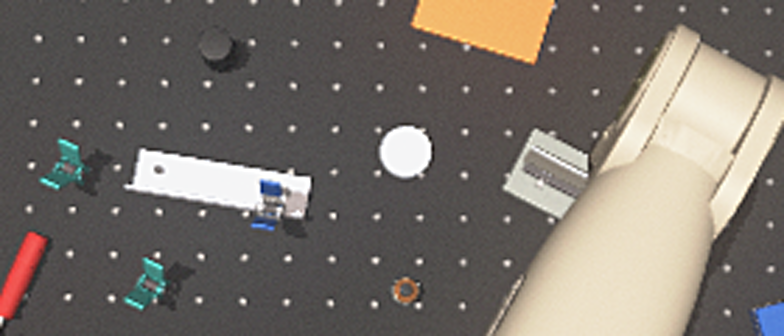

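The card edge is at 199 and the jaws are centred at 198 in the crop, and everything is steady. I'm handing in.

```bash
python3 - <<'E'
from workcell import env
print(env.hand_in())
s=env.get_state();print(s["tcp_pos"],s["finger_gap"],s["wrist_force"])
E
```

```text
the job is handed in; nothing more can be done
None
the job is handed in; nothing more can be done
```

I gripped the yellow clamp by its tails at 40 N and squeezed it wide open. I lifted it off the bar, carried it to the card and lowered it over the middle of the top edge. It was still held open there when I handed the job in, at about 10 s.

**Last checks:**
- **Centring:** the card edge sits within about 1 mm of midway between the jaws.
- **Squareness:** the tool yaw is -26.6°, and the card calls for about -26.5°.
- **Along the edge:** the clamp is within about 3 mm of the middle. The wrist and top cameras disagreed by about 3 mm here, and I went closer to the top and scene cameras.
- **Height:** the pin is an estimated 17 mm above the edge and the jaw tips about 22 mm below it. How far the clamp hangs below the fingers is uncertain by a few millimetres.
- **Contact:** the wrist force was below 1 N and the images showed no contact with the card.
- **Other things:** the blue clamp and the other objects in view looked undisturbed. The arm hid most of the card from the top camera in that last picture.
- **Disagreement:** the fingers read 17.5 mm where 20 mm over the tails was expected. The jaws looked fully open in the images, but I could not measure the lever angle itself.

The hand-in gave no verdict.

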